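# Clear the walnut shells through the board's scraps hatch

## Robot

A 6-joint arm with a two-finger parallel gripper is mounted at the origin on a cart in front of the work surface, level with it; the furniture and walls round the work are solid. World frame = base frame: x ahead of the robot, y to its left, z up, the work surface at z = 0. Lengths are in m, angles in rad, forces in N, time in s.
With the tool pointing down it reaches from about 0.375 to 0.975 m from the base axis. Payload 3.8 kg.
Tool frame: the origin (TCP) lies on the mounting face of the last link; the fingertips stand 173 mm ahead of it and the grasp point (between the pads) lies 155 mm ahead of it; z points along the fingers, y is the direction in which the jaws open and shut (so a half turn about z gives the same grasp; the last joint's range is limited). The gripper opens to 85 mm and grips with 20 to 120 N. Pads are 22 mm wide; open, the fingers measure 114 mm over their backs; the gripper's body (76 mm by 85 mm) begins 54 mm behind the grasp point. The pads swing forward as they close: fully open they stand 13 mm farther back than shut.
Start: joints at [-1.275, 0.264, 1.604, -0, 1.274, -0.037], TCP at [0.221, -0.638, 0.405] pointing down, gripper open.
Joint ranges: [-2.63, 2.63], [-0.94, 2.18], [0.31, 2.57], [-1.31, 4.45], [0, 2.66], [-2.55, 2.55]. Speed limits (rad/s): [2.57, 2.57, 3.14, 3.14, 3.14, 3.14].

## Interface

Orientations are given as a rotation vector (axis times angle).
In Python, from workcell import bot gives the robot as it stands.
- The arm moves only by the shell command python3 -m jog 'ROWS' [FORCE]. ROWS is JSON, a list that holds one entry, the list of rows, each a list of 7 numbers: the closure, from 0 (fully open) to 1 (shut), then the shift along the tool's x, y, z in cm, then the turn, a rotation vector about the tool's x, y, z in rad. A call has 1 to 12 rows; each row is the pose to reach, as a shift and turn from the pose commanded when the call began, along the tool's axes at that moment; what a row does not reach only later rows make up. A row lasts 1/8 s, in which the tool goes at most 62.5 mm and 10.7 degrees, less where a joint would pass 70% of its speed; a pose out of reach is approached as far as the arm can. A call with a gripper value outside its range is refused whole. The fingers move at their own pace and stop on an object; FORCE is the grip in N (left out, the last holds). Time passes only in rows, so rows that repeat a pose let the fingers close. It gives the time, the measured TCP pose, the force and the opening at its end, in the units of the state.
- bot.read_state(): the state, without advancing time (a new reading comes with each control period).
- bot.read_camera(name): name is "side" or "top"; returns the picture (480x640x3 uint8, red, green, blue); there is no depth.
- bot.camera_model(name): a dict with "intrinsics" (3x3 intrinsics, pixels), "k1" (the pictures are not rectified: a ray, as slopes to the right and down, at radius r is drawn at 1 + k1 r^2 times it, then the intrinsics apply), "rvec" (rotation vector, rad) and "tvec" (3), from world to camera coordinates, as OpenCV has them. Camera axes: x right, y down, z forward; pixel columns grow to the right and rows downward; lengths in m; the calibration is good to about 2 mm. A picture is of the moment at which its call begins. camera_model takes no time and is no camera call.
- bot.finish_job(): hands the job in, once; it reports no verdict.
The state is a dict: "time": time; "q": joint angles; "joint_vel": joint speeds; "joint_torque": joint torques, N m; "tool_pos": TCP position; "tcp_rot": TCP orientation; "wrist_force": force on the tool from outside, world axes, zero at the start; "torque": the same for the moment, N m; "width": opening from 0.0 (shut) to 1.0 (fully open).
Only numpy, scipy, OpenCV 4.12 (cv2) and the standard library are available. Lean on these libraries where they do the work, as an engineer would, in place of code of your own. Each camera call takes 0.05 s, during which the arm holds its last target.

## Task

Clear the walnut shells off the chopping board: push the hatch cover fully open by its ledge, sweep all three shell halves across the board so that they drop through the hatch into the tray underneath, then push the cover fully shut again. Do it all by pushing with the fingertips: do not lift the shells or the garlic, and leave the garlic, mug, honey jar and onion where they are.

Things in the scene. Friction and masses are not known exactly. Their poses are not given: they have to be found in the camera images.
- board: Bamboo chopping board on a hollow frame, fixed, 194 x 370 mm, its working face level, 68 mm above the worktop. Origin on the worktop under its centre; y runs along its length to the hatch end (roughly to the robot's left), x across it, away from the robot. The solid working face spans y = -185 to +80 mm; beside the hatch a strip 32 mm wide on each side runs on, level with it, to y = +185 mm.
- hatch_cover (a joint): Flat wooden cover of the hatch; slides in grooves along the board's +y, out through the board's end. 0 = shut, 0.095 m = fully open (end stop, hatch quite free). It slides with about 2 N and stays where it is left; it starts shut or up to 10 mm open. Its face lies 3 mm below the working face.
- pull_ledge (a point): Middle of the upright ledge at the cover's outer (+y) end, at the level of the working face; moves with the cover (board y = +180 mm when shut). A bar 124 mm long along the board's x, 10 mm thick along y, rising 14 mm above the working face. Its inner face is pushed to open, its outer face to shut; outside it is only the worktop, 68 mm lower.
- hatch_mouth (a point): Centre of the hatch opening, level with the working face; axes as the board's. The opening spans 130 mm along x (x = -65 to +65 mm) and board y = +80 to +173 mm, over a steel tray whose floor is 60 mm below the working face. Wall cabinets hang beyond the board, from 0.47 m above the worktop up, their door handles reaching out to 0.59 m ahead of the robot's base: keep the arm clear of them.
- shell_1: Half of a walnut shell, a light brown wrinkled dome lying cut side down on the board, oval 38 x 33 mm, 18 mm high, 11 to 20 g. Origin at the centre of its cut side.
- shell_2: Second walnut shell half, same shape and size; origin as in the first.
- shell_3: Third walnut shell half, same shape and size; origin as in the first.
- garlic: Whole bulb of garlic, 56 mm wide and 56 mm high, standing on the board at the end away from the hatch. Origin at the centre of its underside. To be left alone.
- mug: Spotted mug, 82 mm across without its handle, 91 mm high, on the worktop behind and left of the board. Origin at the centre of its underside. To be left alone.
- honey_jar: Honey jar with a yellow cap, 71 mm wide, 86 mm high, on the worktop behind the board. Origin at the centre of its underside. To be left alone.
- onion: Red onion, 84 mm wide, 82 mm high, on the worktop behind the board. Origin at the centre of its underside. To be left alone.

How it is judged:
On the way, in this order (a step that is already met when the one before it is completed fails the run):
1. the hatch cover is pushed open, with all three shells still on top of the board (value of joint hatch_cover above 0.082 m and height (world z) of each of shell_1, shell_2, shell_3 above 0.062 m), for 0.1 s.
2. all three shells have been swept through the open hatch and lie in the tray (height (world z) of each of shell_1, shell_2, shell_3 below 0.056 m), for 0.2 s.
3. the hatch cover is pushed shut again (value of joint hatch_cover below 0.005 m), for 0.2 s.
At the end, for the whole second after the job is handed in: All three shell halves lie at rest in the tray under the hatch (within the tray's walls, their origins under 56 mm above the worktop), the cover is shut to within 5 mm, the garlic stands upright within 20 mm of where it was, and the mug, honey jar and onion within 15 mm (all of step 2 and x of shell_1 in the frame of board between -0.072 and 0.072 m and y of shell_1 in the frame of board between 0.066 and 0.176 m and linear speed of each of shell_1, shell_2, shell_3 below 0.03 m/s and x of shell_2 in the frame of board between -0.072 and 0.072 m and y of shell_2 in the frame of board between 0.066 and 0.176 m and x of shell_3 in the frame of board between -0.072 and 0.072 m and y of shell_3 in the frame of board between 0.066 and 0.176 m and value of joint hatch_cover below 0.005 m and distance of garlic from where it was at the start of the episode below 0.02 m and angle between garlic's own z axis and vertical below 0.5 rad and distance of each of mug, honey_jar, onion from where it was at the start of the episode below 0.015 m); the robot touches nothing.
It fails at once if a shell is lifted more than about 30 mm off the board (height (world z) of any of shell_1, shell_2, shell_3 above 0.103 m).
It fails at once if the garlic is moved more than 20 mm, lifted or tipped over (distance of garlic from where it was at the start of the episode above 0.02 m or angle between garlic's own z axis and vertical above 0.5 rad).
It fails at once if the mug, the honey jar or the onion is moved more than 15 mm (distance of any of mug, honey_jar, onion from where it was at the start of the episode above 0.015 m).
It fails at once if a shell is swept off the board on to the worktop ((height (world z) of shell_1 below 0.054 m and not (x of shell_1 in the frame of board between -0.082 and 0.082 m and y of shell_1 in the frame of board between 0.056 and 0.186 m)) or (height (world z) of shell_2 below 0.054 m and not (x of shell_2 in the frame of board between -0.082 and 0.082 m and y of shell_2 in the frame of board between 0.056 and 0.186 m)) or (height (world z) of shell_3 below 0.054 m and not (x of shell_3 in the frame of board between -0.082 and 0.082 m and y of shell_3 in the frame of board between 0.056 and 0.186 m))).
It also fails if it takes over 54 s, if anything falls off the work surface, if the arm or the gripper's body presses on something with over 40 N, if the wrist force passes 120 N, or if a joint passes its speed limit or range.

## Working session

There is one attempt and no reset: what is moved stays moved. The work goes in short steps, Python scripts to look and compute and a shell command to move; the robot and the scene stay as the last step left them, time stands still between calls to the robot, and variables do not carry over. Pictures are saved under pics/ and viewed, and the job is handed in when it is done.

```bash
ls; mkdir -p pics; python3 - <<'E'
from workcell import bot
import cv2,numpy as np
s=bot.read_state();print(s)
for n in("side","top"):
    print(n,bot.camera_model(n)); cv2.imwrite(f"pics/{n}0.png",bot.read_camera(n)[:,:,::-1])
E
```

```text
pics
{'time': 0.0, 'q': array([-1.27490788e+00,  2.64766522e-01,  1.60539961e+00,  1.49437116e-06,
        1.27370874e+00, -3.68921055e-02]), 'joint_vel': array([ 0.00074417, -0.00089196, -0.00010056, -0.00068843,  0.00058696,
       -0.00119024]), 'joint_torque': array([-3.61370454e-03, -5.15122426e+01, -3.67316365e+01, -2.52284481e-04,
        1.32242020e-02, -2.73606481e-06]), 'tool_pos': array([ 0.22040462, -0.63762981,  0.40333875]), 'tcp_rot': array([-3.09597231e+00, -5.19946231e-01,  4.60383989e-04]), 'wrist_force': array([ 0.64653277,  0.65702132, -0.42443004]), 'torque': array([-0.00879106, -0.05742203,  0.00688112]), 'width': 1.0005566955604133}
side {'intrinsics': array([[576.6843921 ,   0.        , 314.92612702],
       [  0.        , 576.6843921 , 234.07548824],
       [  0.        ,   0.        ,   1.        ]]), 'k1': -0.026821346580068753, 'rvec': array([ 2.20617907, -0.10025965,  0.05753854]), 'tvec': array([-0.56385475,  0.14125905,  0.9881504 ])}
top {'intrinsics': array([[454.06396905,   0.        , 319.81501541],
       [  0.        , 454.06396905, 237.14798792],
       [  0.        ,   0.        ,   1.        ]]), 'k1': -0.08932465410855495, 'rvec': array([ 2.13441666, -2.19137065,  0.09386179]), 'tvec': array([0.08759013, 0.57710081, 0.97504226])}
```

View pics/side0.png

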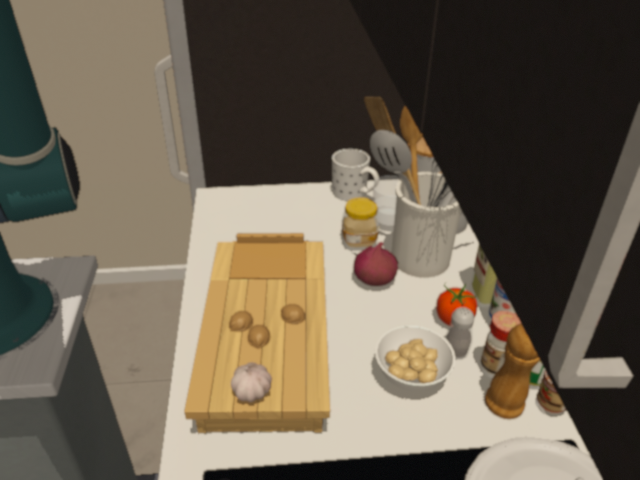

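View pics/top0.png

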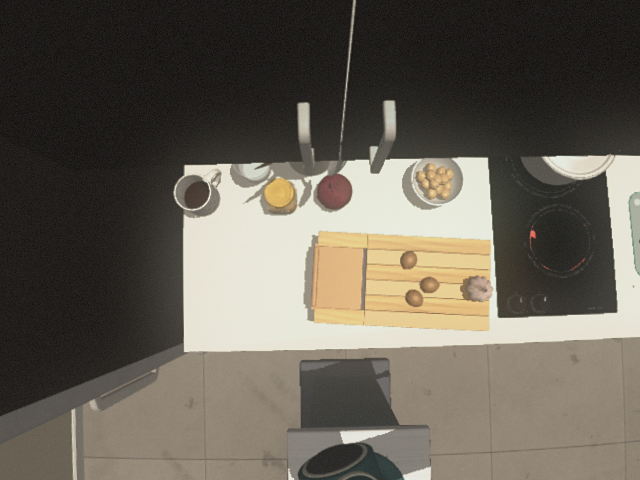

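The side view shows the board (corners about (218,242), (325,240), (328,412), (196,412)) with shells at (241,320), (259,335) and (292,313), and the garlic at (251,382). The top view shows the shells at (409,260), (429,284) and (414,298), the garlic at (479,289), and the ledge near column 315.

```bash
cat > h.py <<'E'
import numpy as np,cv2
from workcell import bot
def ray(n,uv):
    m=bot.camera_model(n);K=m["intrinsics"]
    p=cv2.undistortPoints(np.array(uv,float).reshape(-1,1,2),K,np.array([m["k1"],0,0,0.]),
        None).reshape(-1,2)
    R=cv2.Rodrigues(m["rvec"])[0];c=-R.T@m["tvec"].ravel()
    return c,np.c_[p,np.ones(len(p))]@R
def plane(n,uv,z):
    c,d=ray(n,uv);return c+d*((z-c[2])/d[:,2])[:,None]
def tri(u1,u2):
    c1,d1=ray("side",[u1]);c2,d2=ray("top",[u2]);d1=d1[0];d2=d2[0]
    st=np.linalg.lstsq(np.c_[d1,-d2],c2-c1,rcond=None)[0]
    a=c1+st[0]*d1;b=c2+st[1]*d2
    return (a+b)/2,np.linalg.norm(a-b)
E
python3 - <<'E'
import cv2
a=cv2.imread("pics/side0.png");cv2.imwrite("pics/sidec.png",cv2.resize(a[225:435,185:335],None,fx=2.8,fy=2.8,interpolation=2)) 
a=cv2.imread("pics/top0.png");cv2.imwrite("pics/topc.png",cv2.resize(a[225:335,300:500],None,fx=4,fy=4,interpolation=2))
# shell masks
for n in("side","top"):
    im=cv2.imread(f"pics/{n}0.png");hsv=cv2.cvtColor(im,cv2.COLOR_BGR2HSV)
    pts={"side":[(241,320),(259,335),(292,313),(251,382),(250,350)],"top":[(409,260),(429,284),(414,298),(479,289),(400,275)]}[n]
    for p in pts: print(n,p,hsv[p[1],p[0]])
E
```

```text
side (241, 320) [ 17 128 191]
side (259, 335) [ 17 127 193]
side (292, 313) [ 17 132 185]
side (251, 382) [ 12  53 211]
side (250, 350) [ 18 136 200]
top (409, 260) [ 16 103 210]
top (429, 284) [ 15 108 204]
top (414, 298) [ 16 108 206]
top (479, 289) [ 15  71 161]
top (400, 275) [ 18 109 224]
```

View pics/sidec.png

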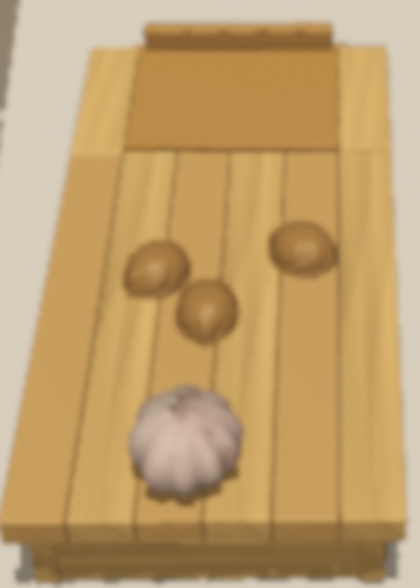

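View pics/topc.png

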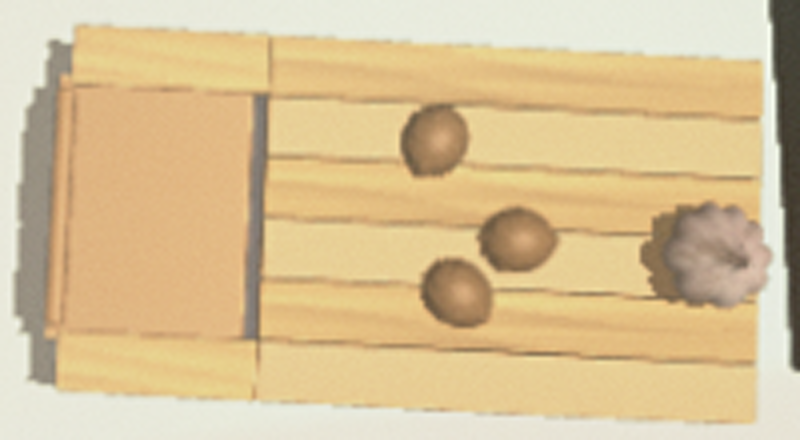

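```bash
python3 - <<'E'
from h import *
np.set_printoptions(precision=4,suppress=True)
T=lambda x,y:((x+.5)/4-.5+300,(y+.5)/4-.5+225)
S=lambda x,y:((x+.5)/2.8-.5+185,(y+.5)/2.8-.5+225)
C={"hn":((92,47),(57,390)),"hf":((386,47),(77,25)),"ef":((405,523),(763,62)),"en":((3,523),(755,422)),
"ledgeN":((146,24),(47,337)),"ledgeF":((331,24),(63,76)),"sA_near":((157,268),(457,293)),"sB_mid":((207,309),(519,239)),"sC_far":((303,248),(435,139)),"garlic":((186,440),(717,256))}
for k,(s,t) in C.items(): print(k,*tri(S(*s),T(*t)))
P=np.array([plane("top",[T(*C[k][1])],.068)[0][:2] for k in("hn","hf","ef","en")])
Q=np.array([plane("side",[S(*C[k][0])],.068)[0][:2] for k in("hn","hf","ef","en")])
B=np.array([[-.097,.185],[.097,.185],[.097,-.185],[-.097,-.185]])
for X in(P,Q,(P+Q)/2):
    c=X.mean(0);H=(B).T@(X-c);U,_,V=np.linalg.svd(H);R=(U@V).T
    print("board",c,np.degrees(np.arctan2(R[1,0],R[0,0])),"res mm",((X-c-B@R.T)*1e3).round(1).tolist())
for k,z in(("sA_near",.074),("sB_mid",.074),("sC_far",.074),("garlic",.096),("ledgeN",.082),("ledgeF",.082)):
    a=plane("top",[T(*C[k][1])],z)[0][:2];b=plane("side",[S(*C[k][0])],z)[0][:2]
    print(k,a,b,"board:",((a-c)@R*1e3).round(1),((b-c)@R*1e3).round(1))
# gap inner edge of cover
a=plane("top",[T(252,95),T(244,338),T(268,95),T(258,338)],.068)[:,:2];print(((a-c)@R*1e3).round(1))
for n in("top","side"): print(n,"cam",ray(n,[(1,1)])[0])
for k,s,t in(("mug",(350,172),(194,193)),("jar",(361,215),(280,195)),("onion",(376,266),(334,191))): print(k,*tri(s,t))
E
```

```text
hn [0.3964 0.0889 0.0681] 0.0006298783965270749
hf [0.5879 0.0736 0.0673] 0.0020657049770957817
ef [ 0.5583 -0.2938  0.0662] 0.0016576634196835722
en [ 0.3692 -0.2783  0.0676] 0.000809464574776388
ledgeN [0.4286 0.0931 0.0814] 0.006783449403946902
ledgeF [0.556  0.0814 0.0827] 0.008890747322935428
sA_near [ 0.4411 -0.1218  0.073 ] 0.001213094026742498
sB_mid [ 0.4681 -0.1555  0.0738] 0.0016269025923750494
sC_far [ 0.5218 -0.1135  0.0733] 0.0016899120468199457
garlic [ 0.4569 -0.255   0.0897] 0.00046876820930329843
board [ 0.4784 -0.1022] -4.505430701734336 res mm [[0.6, -0.9], [-0.8, -1.0], [-1.5, 1.1], [1.7, 0.8]]
board [ 0.4775 -0.1031] -4.479892315018907 res mm [[0.9, 0.1], [-1.9, -1.3], [-2.4, -0.1], [3.4, 1.3]]
board [ 0.4779 -0.1026] -4.492666242680905 res mm [[0.7, -0.4], [-1.3, -1.2], [-1.9, 0.5], [2.5, 1.1]]
sA_near [ 0.4418 -0.1216] [ 0.4406 -0.1228] board: [-34.5 -21.7] [-35.6 -23. ]
sB_mid [ 0.4689 -0.1555] [ 0.4673 -0.1557] board: [ -4.8 -53.3] [ -6.4 -53.7]
sC_far [ 0.5226 -0.1134] [ 0.521  -0.1143] board: [45.4 -7.2] [43.8 -8.2]
garlic [ 0.4572 -0.2529] [ 0.457  -0.2601] board: [  -8.8 -151.4] [  -8.5 -158.6]
ledgeN [0.4253 0.093 ] [0.4321 0.0922] board: [-67.8 190.9] [-60.9 190.6]
ledgeF [0.5605 0.0813] [0.5516 0.0818] board: [ 68.  189.9] [ 59.  189.7]
[[ 64.2  89.6]
 [-63.7  88.1]
 [ 64.6  81.2]
 [-63.3  80.8]]
top cam [0.478  0.0597 1.0293]
side cam [ 0.4916 -0.7594  0.7042]
mug [0.6804 0.3487 0.0487] 0.005608390475915904
jar [0.6703 0.1556 0.0643] 0.0013884631742556383
onion [0.6817 0.038  0.0315] 8.650184223460552e-05
```

```bash
cat >> h.py <<'E'
from scipy.spatial.transform import Rotation as Ro
BC=np.array([.478,-.1026]);BY=np.radians(-4.49)
RB=np.array([[np.cos(BY),-np.sin(BY)],[np.sin(BY),np.cos(BY)]])
TIP=.173
def pose(): 
    s=bot.read_state();return s["tool_pos"],Ro.from_rotvec(s["tcp_rot"]),s
def go(bx,by,ztip,yaw=0):
    """shift cm & turn to put fingertips at board (bx,by) mm, ztip mm; tool x=board +y turned by yaw deg"""
    p,R,s=pose()
    w=np.r_[BC+RB@np.array([bx,by])/1e3,ztip/1e3+TIP]
    a=BY+np.pi/2+np.radians(yaw)
    x=np.array([np.cos(a),np.sin(a),0]);z=np.array([0,0,-1.])
    D=Ro.from_matrix(np.c_[x,np.cross(z,x),z])
    return (R.inv().apply(w-p)*100).round(2),(R.inv()*D).as_rotvec().round(3)
def where():
    p,R,s=pose();b=(p[:2]-BC)@RB*1e3;x=R.as_matrix()[:,0];z=R.as_matrix()[:,2]
    print("t",round(s["time"],2),"board",b.round(1),"tipz",round((p[2]+R.as_matrix()[2,2]*TIP)*1e3,1),"yaw",round(np.degrees(np.arctan2(x[1],x[0])-BY)-90,2),"tilt",z[:2].round(3),"F",s["wrist_force"].round(1),"w",round(float(s["width"]),3))
E
python3 -c "
from h import *
where();print(go(0,140,150));print(go(0,150,120))"
```

```text
t 0.1 board [-214.9 -553.6] tipz 230.5 yaw -66.44 tilt [-0.001  0.002] F [0.7 0.1 0. ] w 0.998
(array([ 47.42, -54.97,   8.16]), array([-2.00e-03, -1.00e-03, -1.16e+00]))
(array([ 47.82, -55.88,  11.16]), array([-2.00e-03, -1.00e-03, -1.16e+00]))
```

```bash
python3 -m jog '[[[0.8,4,-4.6,0,0,0,-0.1],[0.8,8,-9.2,0,0,0,-0.2],[0.8,12,-13.8,0,0,0,-0.3],[0.8,16,-18.4,0,0,0,-0.4],[0.8,20,-23,0,0,0,-0.5],[0.8,24,-27.6,0,0,0,-0.6],[0.8,28,-32.2,0,0,0,-0.7],[0.8,32,-37,1,0,0,-0.8],[0.8,36,-41.6,3,0,0,-0.9],[0.8,40,-46.2,5,0,0,-1.0],[0.8,44,-50.8,7,0,0,-1.1],[0.8,47.4,-55,8.2,-0.002,-0.001,-1.16]]]' 40
python3 -c "
from h import *
where();print(go(0,150,100))
for n in('side','top'): cv2.imwrite(f'pics/{n}1.png',bot.read_camera(n)[:,:,::-1])"
```

```text
time: 1.6
tool_pos: [0.4887, 0.0387, 0.3215]
tcp_rot: [2.303, 2.135, -0.002]
wrist_force: [1.3, 0.2, -0.3]
width: 0.202
t 1.6 board [ -0.3 141.7] tipz 148.5 yaw 0.16 tilt [ 0.    -0.002] F [ 1.3  0.2 -0.3] w 0.202
(array([0.84, 0.04, 4.85]), array([0.   , 0.002, 0.003]))
```

View pics/side1.png

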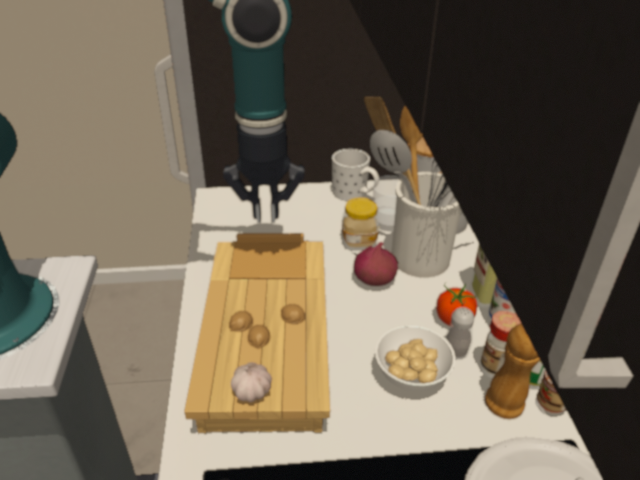

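View pics/top1.png

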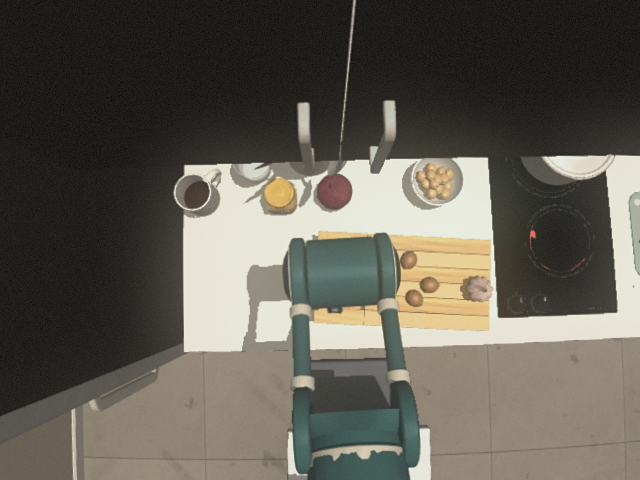

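The side view shows the gripper over the hatch end, tips near (265,217). The top view is mostly blocked by the wrist, so the side camera is the one I can use while sweeping.

```bash
python3 -c "
import cv2
a=cv2.imread('pics/side1.png')[140:270,205:325];cv2.imwrite('pics/s1c.png',cv2.resize(a,None,fx=4,fy=4,interpolation=2))"
```

```text
(no output)
```

View pics/s1c.png

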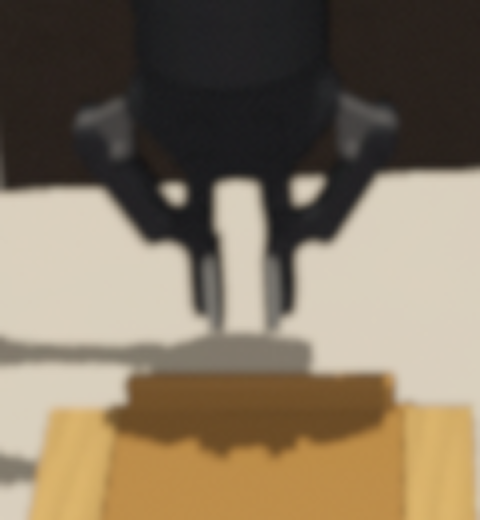

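```bash
python3 -c "
from h import *
S=lambda x,y:((x+.5)/4-.5+205,(y+.5)/4-.5+140)
n=np.r_[RB@[0,1],0]
for y in(130,141.7):
  o=np.r_[BC+RB@np.array([0,y])/1e3,0]
  for px in((218,328),(272,328),(193,300),(293,300)):
    c,d=ray('side',[S(*px)]);d=d[0];P=c+d*(n@(o-c))/(n@d);print(y,px,((P[:2]-BC)@RB*1e3).round(1),round(P[2]*1e3,1))
"
```

```text
130 (218, 328) [-13.2 130. ] 150.4
130 (272, 328) [  9.2 130. ] 150.3
130 (193, 300) [-22.7 130. ] 164.6
130 (293, 300) [ 18.4 130. ] 164.4
141.7 (218, 328) [-14.3 141.7] 142.2
141.7 (272, 328) [  8.4 141.7] 142.0
141.7 (193, 300) [-24.  141.7] 156.5
141.7 (293, 300) [ 17.7 141.7] 156.3
```

```bash
python3 -m jog '[[[0.8,0.8,0,3,0,0.002,0.003],[0.8,0.8,0,6,0,0.002,0.003],[0.8,0.8,0,7.6,0,0.002,0.003],[0.8,0.8,0,7.6,0,0.002,0.003],[0.8,1.6,0,7.6,0,0.002,0.003],[0.8,2.4,0,7.6,0,0.002,0.003],[0.8,3.2,0,7.6,0,0.002,0.003],[0.8,4,0,7.6,0,0.002,0.003],[0.8,4.8,0,7.6,0,0.002,0.003],[0.8,5.6,0,7.6,0,0.002,0.003]]]'
python3 -c "
from h import *
where();print(go(0,257,72))
for n in('side',): cv2.imwrite(f'pics/{n}2.png',bot.read_camera(n)[:,:,::-1])"
```

```text
time: 2.95
tool_pos: [0.4934, 0.0929, 0.2467]
tcp_rot: [2.309, 2.129, 0.002]
wrist_force: [0.5, -2.5, 1.6]
width: 0.203
t 2.95 board [  0.  196.1] tipz 73.7 yaw -0.14 tilt [ 0.001 -0.   ] F [ 0.5 -2.5  1.6] w 0.203
(array([ 6.09, -0.02,  0.17]), array([ 0.001, -0.   , -0.002]))
```

View pics/side2.png

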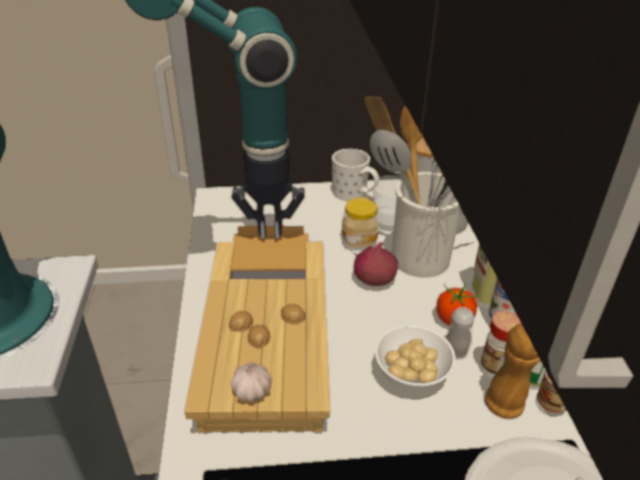

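The tips are behind the ledge and the cover has begun to slide: the slot shows dark at rows 270–278, and the force is about 2.5 N.

```bash
python3 -m jog '[[[0.8,1,0,0,0,0,0],[0.8,2,0,0,0,0,0],[0.8,3,0,0,0,0,0],[0.8,4,0,0,0,0,0],[0.8,5,0,0,0,0,0],[0.8,5.6,0,0,0,0,0],[0.8,6.1,0,0,0,0,0],[0.8,6.1,0,0,0,0,0]]]'
python3 -c "
from h import *
where()
for n in('side',): cv2.imwrite(f'pics/{n}3.png',bot.read_camera(n)[:,:,::-1][180:440,170:430])"
```

```text
time: 4.0
tool_pos: [0.4982, 0.1536, 0.2465]
tcp_rot: [2.309, 2.13, 0.002]
wrist_force: [0.2, 0.4, 0.3]
width: 0.199
t 4.0 board [1.00e-01 2.57e+02] tipz 73.5 yaw -0.14 tilt [0.001 0.001] F [0.2 0.4 0.3] w 0.199
```

View pics/side3.png

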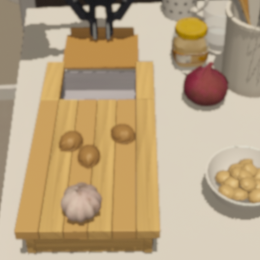

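The cover is nearly open: in the crop the hatch shows grey tray at rows 68–98. I'll push on gently until the end stop shows up in the force.

```bash
python3 -m jog '[[[0.8,0.3,0,0,0,0,0],[0.8,0.6,0,0,0,0,0],[0.8,0.6,0,0,0,0,0]]]'; python3 -m jog '[[[0.8,0.3,0,0,0,0,0],[0.8,0.3,0,0,0,0,0]]]'
python3 -c "
from h import *
where()"
```

```text
time: 4.42
tool_pos: [0.4986, 0.1579, 0.2465]
tcp_rot: [2.306, 2.129, -0.004]
wrist_force: [-0.2, -8.4, 2.1]
width: 0.201
time: 4.68
tool_pos: [0.4988, 0.1589, 0.2465]
tcp_rot: [2.303, 2.128, -0.01]
wrist_force: [0.3, -18.2, 4.0]
width: 0.195
t 4.67 board [2.000e-01 2.624e+02] tipz 73.5 yaw -0.02 tilt [-0.001 -0.009] F [  0.3 -18.2   4. ] w 0.195
```

End stop felt (8, then 18 N), so the cover is fully open. Next I back off, lift and go behind shell C, the far one.

```bash
python3 -m jog '[[[0.8,-1.5,0,0,0,0,0],[0.8,-3,0,-2,0,0,0],[0.8,-5,0,-5,0,0,0],[0.8,-11,0,-5,0,0,0],[0.8,-17,0,-5,0,0,0],[0.8,-23,2,-5,0,0,0],[0.8,-28,3.5,-5,0,0,0],[0.8,-30.8,4.5,-5,0,0,0],[0.8,-30.8,4.5,-5,0,0,0]]]'
python3 -c "
from h import *
where();print(go(45,-46,72))
for n in('side',): cv2.imwrite(f'pics/{n}4.png',cv2.resize(bot.read_camera(n)[:,:,::-1][180:440,170:430],None,fx=2.2,fy=2.2,interpolation=2))"
```

```text
time: 5.8
tool_pos: [0.5192, -0.1504, 0.2968]
tcp_rot: [2.312, 2.125, 0.003]
wrist_force: [0.0, 1.1, -0.8]
width: 0.201
t 5.8 board [ 44.8 -44.5] tipz 123.8 yaw -0.36 tilt [0.002 0.   ] F [ 0.   1.1 -0.8] w 0.201
(array([-0.16,  0.01,  5.18]), array([ 0.002, -0.001, -0.006]))
```

View pics/side4.png

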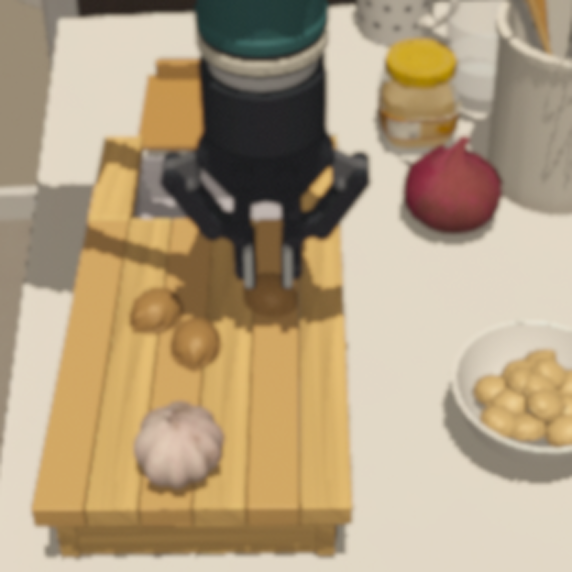

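Shell C sits in line with the prong gap (crop about (270,295)). Next I lower and sweep it.

```bash
python3 -m jog '[[[0.8,-0.3,0,2.5,0,0,0],[0.8,-0.3,0,4.8,0,0,0],[0.8,-0.3,0,5.15,0,0,0],[0.8,0.5,0,5.15,0,0,0],[0.8,1.5,0,5.15,0,0,0],[0.8,2.5,0,5.15,0,0,0],[0.8,3.5,-0.1,5.15,0,0,0],[0.8,4.5,-0.2,5.15,0,0,0],[0.8,5.5,-0.3,5.15,0,0,0],[0.8,6.5,-0.4,5.15,0,0,0]]]'
python3 -c "
from h import *
where();print(go(40,86,72))
for n in('side',): cv2.imwrite(f'pics/{n}5.png',cv2.resize(bot.read_camera(n)[:,:,::-1][180:440,170:430],None,fx=2.2,fy=2.2,interpolation=2))"
```

```text
time: 7.1
tool_pos: [0.5203, -0.0829, 0.2455]
tcp_rot: [2.308, 2.129, 0.002]
wrist_force: [0.2, -1.2, 2.5]
width: 0.202
t 7.1 board [40.7 23. ] tipz 72.5 yaw -0.15 tilt [ 0.002 -0.   ] F [ 0.2 -1.2  2.5] w 0.202
(array([ 6.3 , -0.08,  0.04]), array([ 0.002,  0.   , -0.003]))
```

View pics/side5.png

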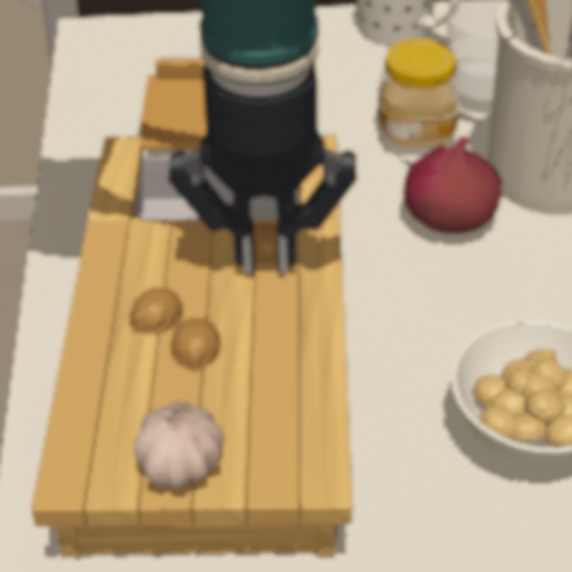

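The shell is cradled between the prongs at crop about (265,240), so I continue to the hatch.

```bash
python3 -m jog '[[[0.8,1,-0.1,0,0,0,0],[0.8,2,-0.1,0,0,0,0],[0.8,3,-0.1,0,0,0,0],[0.8,4,-0.1,0,0,0,0],[0.8,5,-0.1,0,0,0,0],[0.8,6,-0.1,0,0,0,0],[0.8,6.8,-0.1,0,0,0,0],[0.8,6.8,-0.1,-1,0,0,0],[0.8,6.8,-0.1,-5,0,0,0],[0.8,1,-3,-5,0,0,0],[0.8,-4,-6,-5,0,0,0],[0.8,-8.5,-8.1,-5,0,0,0]]]'
python3 -c "
from h import *
where()
for n in('side','top'): cv2.imwrite(f'pics/{n}6.png',cv2.resize(bot.read_camera(n)[:,:,::-1][180:440,170:430],None,fx=2.2,fy=2.2,interpolation=2))"
```

```text
time: 8.65
tool_pos: [0.4311, -0.1628, 0.2958]
tcp_rot: [2.308, 2.129, 0.002]
wrist_force: [-0.3, -0.1, 0.3]
width: 0.196
t 8.65 board [-42.  -63.7] tipz 122.8 yaw -0.14 tilt [ 0.002 -0.001] F [-0.3 -0.1  0.3] w 0.196
```

View pics/side6.png

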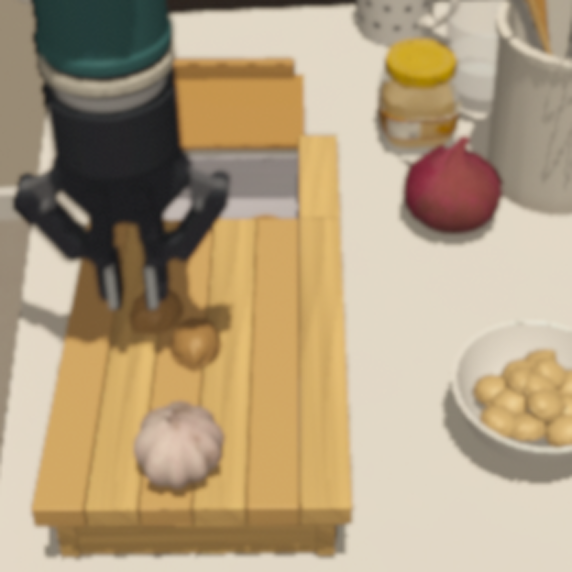

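Shell C has dropped through (a trace of brown at the hatch lip, crop (265,217)). Next is shell A, with a narrower pusher so that it passes B.

```bash
python3 -m jog '[[[0.9,0.5,0.2,0,0,0,0],[0.9,0.5,0.2,2.5,0,0,0],[0.9,0.5,0.2,4.7,0,0,0],[0.9,0.5,0.2,5,0,0,0],[0.9,1.2,0.2,5,0,0,0],[0.9,2,0.2,5,0,0,0],[0.9,3,0.3,5,0,0,0],[0.9,4,0.5,5,0,0,0],[0.9,5,0.7,5,0,0,0],[0.9,5,0.7,5,0,0,0]]]'
python3 -c "
from h import *
where()
for n in('side',): cv2.imwrite(f'pics/{n}7.png',cv2.resize(bot.read_camera(n)[:,:,::-1][180:440,170:430],None,fx=2.2,fy=2.2,interpolation=2))"
```

```text
time: 10.0
tool_pos: [0.4438, -0.1115, 0.2451]
tcp_rot: [2.308, 2.131, 0.002]
wrist_force: [0.4, -0.1, 0.2]
width: 0.102
t 10.0 board [-33.4 -11.6] tipz 72.1 yaw -0.08 tilt [0.001 0.   ] F [ 0.4 -0.1  0.2] w 0.102
```

View pics/side7.png

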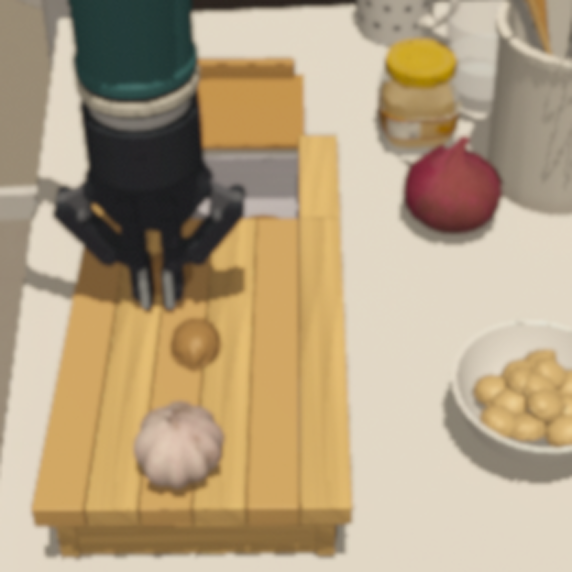

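B did not move (crop (195,343)) and A is hidden right behind the prongs. I continue in two steps.

```bash
python3 -m jog '[[[0.8,0.5,0,0,0,0,0],[0.8,1.5,0,0,0,0,0],[0.8,2.5,0,0,0,0,0],[0.8,3.5,0,0,0,0,0],[0.8,4.5,0,0,0,0,0],[0.8,4.5,0,0,0,0,0]]]'
python3 -c "
from h import *
where()
for n in('side','top'): cv2.imwrite(f'pics/{n}8.png',cv2.resize(bot.read_camera(n)[:,:,::-1][180:440,170:430] if n=='side' else bot.read_camera(n)[200:340,290:510,::-1],None,fx=2.2,fy=2.2,interpolation=2))"
```

```text
time: 10.8
tool_pos: [0.4472, -0.0666, 0.245]
tcp_rot: [2.308, 2.131, 0.001]
wrist_force: [0.1, -0.1, 0.0]
width: 0.199
t 10.8 board [-33.5  33.5] tipz 72.0 yaw -0.07 tilt [0.001 0.   ] F [ 0.1 -0.1  0. ] w 0.199
```

View pics/side8.png

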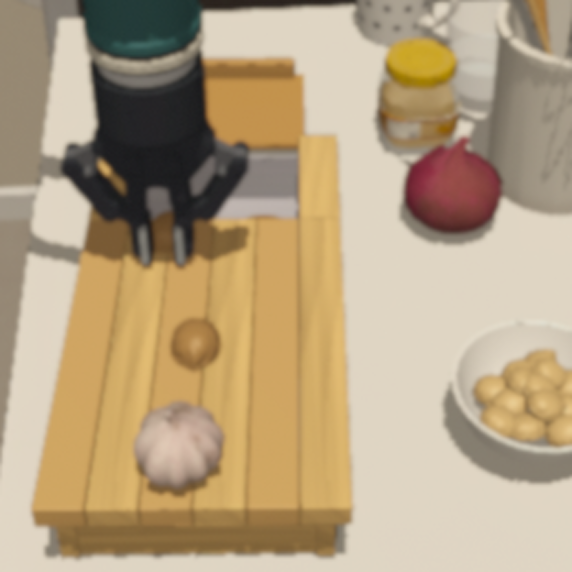

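View pics/top8.png

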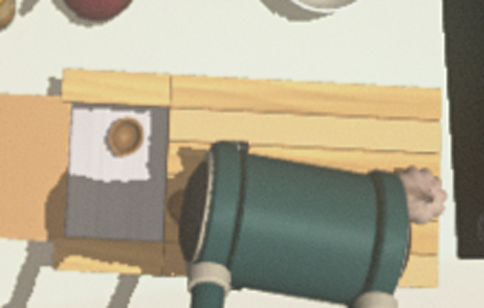

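The top view shows C in the tray at (125,137) and A reaching the hatch rim at (175,207), well inside. I push A through, then go behind B.

```bash
python3 -m jog '[[[0.8,1,0,0,0,0,0],[0.8,2,0,0,0,0,0],[0.8,3,0,0,0,0,0],[0.8,4,0,0,0,0,0],[0.8,5,0,0,0,0,0],[0.8,6,0,0,0,0,0],[0.8,6,0,0,0,0,0],[0.8,6,0,-3,0,0,0],[0.8,3,0.5,-5,0,0,0],[0.8,-3,1.5,-5,0,0,0],[0.8,-9,2.8,-5,0,0,0],[0.8,-12.5,2.8,-5,0,0,0]]]'
python3 -c "
from h import *
where();print(go(-5,-92,72))
for n in('side','top'): cv2.imwrite(f'pics/{n}9.png',cv2.resize(bot.read_camera(n)[:,:,::-1][180:440,170:430] if n=='side' else bot.read_camera(n)[200:340,290:510,::-1],None,fx=2.2,fy=2.2,interpolation=2))"
```

```text
time: 12.4
tool_pos: [0.4653, -0.1971, 0.2955]
tcp_rot: [2.31, 2.126, 0.002]
wrist_force: [0.6, -0.3, 0.1]
width: 0.202
t 12.4 board [ -5.3 -95.2] tipz 122.5 yaw -0.25 tilt [ 0.002 -0.001] F [ 0.6 -0.3  0.1] w 0.202
(array([0.33, 0.01, 5.05]), array([ 0.003,  0.001, -0.004]))
```

View pics/side9.png

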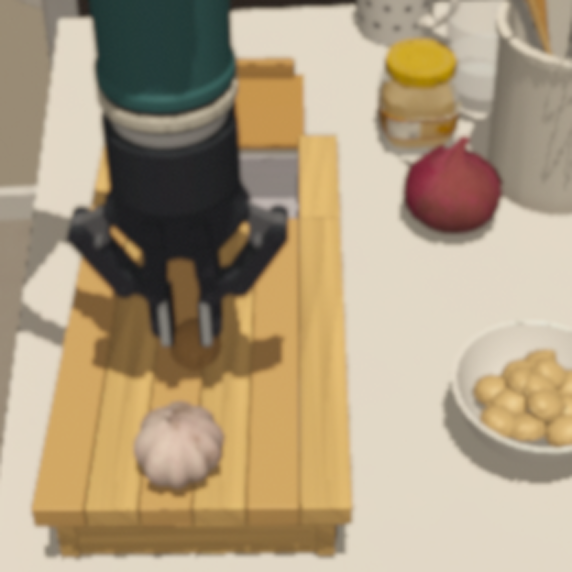

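View pics/top9.png

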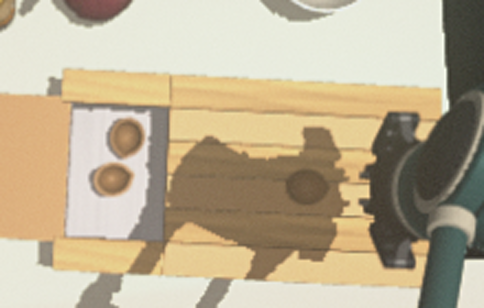

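A and C both lie in the tray (top crop (112,180) and (125,137)), and B is still in place with the prongs behind it. Next I sweep B.

```bash
python3 -m jog '[[[0.8,0.3,0.1,2.5,0,0,0],[0.8,0.3,0.1,4.7,0,0,0],[0.8,0.3,0.1,5.05,0,0,0],[0.8,1,0.1,5.05,0,0,0],[0.8,2,0.1,5.05,0,0,0],[0.8,3,0.1,5.05,0,0,0],[0.8,4,0.1,5.05,0,0,0],[0.8,5,0.1,5.05,0,0,0],[0.8,6,0.1,5.05,0,0,0],[0.8,7,0.1,5.05,0,0,0],[0.8,8,0.1,5.05,0,0,0],[0.8,9,0.1,5.05,0,0,0]]]'
python3 -c "
from h import *
where()
for n in('side',): cv2.imwrite(f'pics/{n}10.png',cv2.resize(bot.read_camera(n)[:,:,::-1][180:440,170:430],None,fx=2.2,fy=2.2,interpolation=2))"
```

```text
time: 14.0
tool_pos: [0.4734, -0.1041, 0.2447]
tcp_rot: [2.309, 2.129, 0.001]
wrist_force: [0.5, -1.6, 3.2]
width: 0.199
t 14.0 board [-4.4 -1.9] tipz 71.7 yaw -0.15 tilt [ 0.001 -0.   ] F [ 0.5 -1.6  3.2] w 0.199
```

View pics/side10.png

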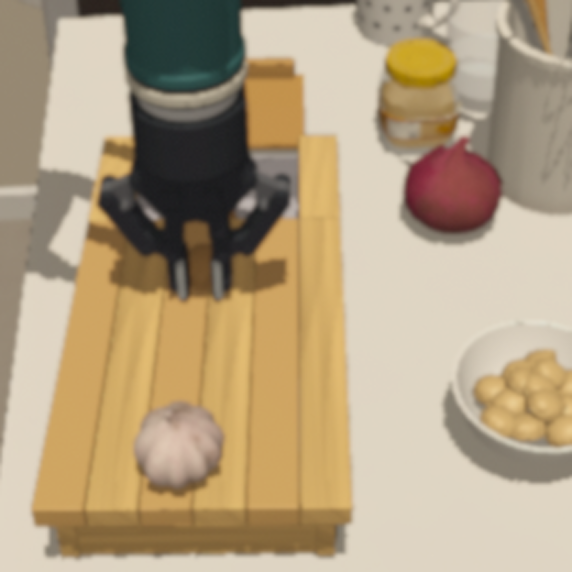

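B is moving along between the prongs.

```bash
python3 -m jog '[[[0.8,1,0,-0.05,0,0,0],[0.8,2,0,-0.05,0,0,0],[0.8,3,0,-0.05,0,0,0],[0.8,4,0,-0.05,0,0,0],[0.8,5,0,-0.05,0,0,0],[0.8,6,0,-0.05,0,0,0],[0.8,7,0,-0.05,0,0,0],[0.8,8,0,-0.05,0,0,0],[0.8,9,0,-0.05,0,0,0],[0.8,9.6,0,-0.05,0,0,0],[0.8,9.6,0,-1.5,0,0,0],[0.8,9.6,0,-5,0,0,0]]]'
python3 -m jog '[[[0.8,-6,0,0,0,0,0],[0.8,-12,0,0,0,0,0],[0.8,-14,0,0,0,0,0],[0.8,-14,0,0,0,0,0]]]'
python3 -c "
from h import *
where()
for n in('side','top'): cv2.imwrite(f'pics/{n}11.png',cv2.resize(bot.read_camera(n)[:,:,::-1][180:440,170:430] if n=='side' else bot.read_camera(n)[200:340,290:510,::-1],None,fx=2.2,fy=2.2,interpolation=2))"
```

```text
time: 15.55
tool_pos: [0.48, -0.0089, 0.2941]
tcp_rot: [-2.308, -2.128, 0.003]
wrist_force: [1.0, -0.2, 0.1]
width: 0.2
time: 16.05
tool_pos: [0.4697, -0.1502, 0.2957]
tcp_rot: [2.312, 2.124, 0.002]
wrist_force: [0.3, 0.4, 0.4]
width: 0.201
t 16.05 board [ -4.6 -48.1] tipz 122.7 yaw -0.34 tilt [ 0.002 -0.001] F [0.3 0.4 0.4] w 0.201
```

View pics/side11.png

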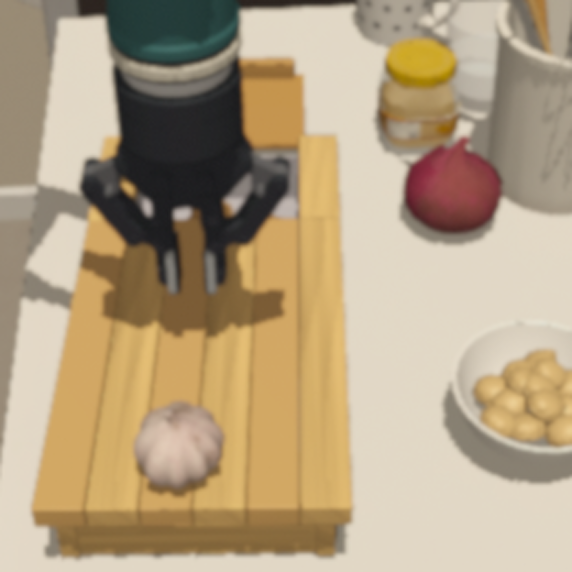

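View pics/top11.png

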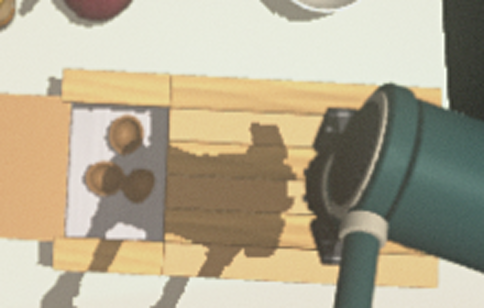

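Three shells show in the tray: top crop (125,133), (103,178) and (138,183). I move the arm beyond the ledge and look from both sides before shutting.

```bash
python3 -m jog '[[[0.8,5,0,0,0,0,0],[0.8,11,0.2,0,0,0,0],[0.8,17,0.4,0,0,0,0],[0.8,23,0.4,0,0,0,0],[0.8,29,0.4,0,0,0,0],[0.8,34,0.4,0,0,0,0],[0.8,36.3,0.4,0,0,0,0],[0.8,36.3,0.4,0,0,0,0]]]'
python3 -c "
from h import *
where();print(go(0,314,73))
cv2.imwrite('pics/side12.png',cv2.resize(bot.read_camera('side')[200:320,190:350,::-1],None,fx=4,fy=4,interpolation=2))
cv2.imwrite('pics/top12.png',cv2.resize(bot.read_camera('top')[200:340,250:450,::-1],None,fx=3,fy=3,interpolation=2))"
```

```text
time: 17.15
tool_pos: [0.5023, 0.2157, 0.2948]
tcp_rot: [2.304, 2.135, 0.002]
wrist_force: [0.3, -0.5, -0.2]
width: 0.202
t 17.15 board [ -0.7 319.2] tipz 121.8 yaw 0.12 tilt [0.001 0.   ] F [ 0.3 -0.5 -0.2] w 0.202
(array([-0.52,  0.06,  4.88]), array([ 0.001, -0.   ,  0.002]))
```

View pics/side12.png

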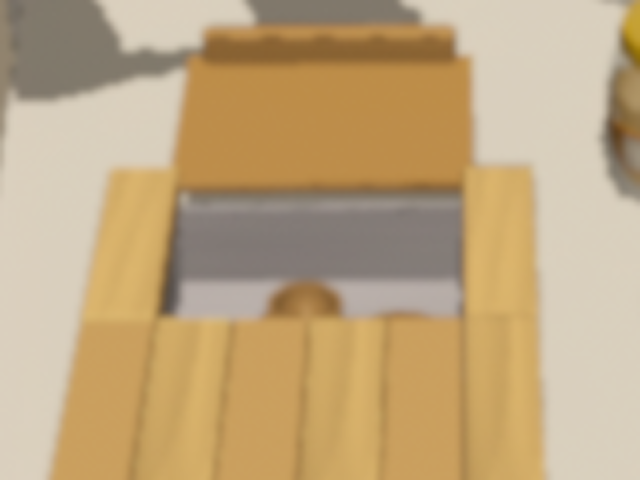

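View pics/top12.png

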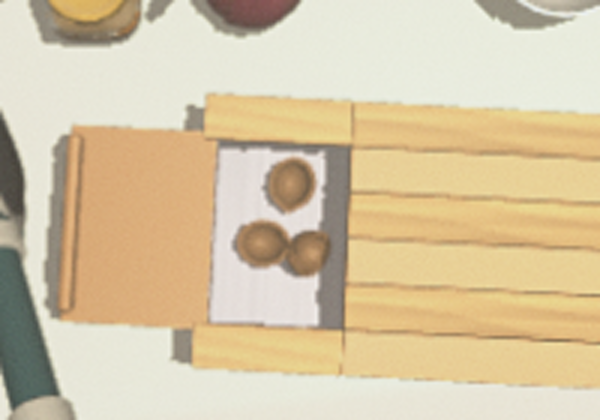

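All three shells lie on the tray floor, and the side view shows nothing sticking up under the cover. Next I lower outside the ledge and push it shut.

```bash
python3 -c "
from h import *
f=lambda u,v:(u/3+250,v/3+200)
P=plane('top',[f(291,184),f(262,243),f(308,252)],.017)[:,:2];print(((P-BC)@RB*1e3).round(1))"
python3 -m jog '[[[0.8,-0.2,0.1,2.5,0,0,0],[0.8,-0.2,0.1,4.7,0,0,0],[0.8,-0.2,0.1,4.9,0,0,0],[0.8,-1.2,0.1,4.9,0,0,0],[0.8,-2.2,0.1,4.9,0,0,0],[0.8,-3.2,0.1,4.9,0,0,0],[0.8,-4.2,0.1,4.9,0,0,0],[0.8,-5.2,0.1,4.9,0,0,0],[0.8,-6.2,0.1,4.9,0,0,0],[0.8,-6.2,0.1,4.9,0,0,0]]]'
python3 -c "
from h import *
where()
cv2.imwrite('pics/side13.png',cv2.resize(bot.read_camera('side')[160:320,170:350,::-1],None,fx=3,fy=3,interpolation=2))"
```

```text
[[ 37.5 119.3]
 [ -7.3 138.6]
 [-12.1 104.3]]
time: 18.5
tool_pos: [0.4987, 0.1502, 0.2453]
tcp_rot: [2.31, 2.128, -0.001]
wrist_force: [-0.4, 0.4, -0.4]
width: 0.199
t 18.5 board [  0.8 253.6] tipz 72.3 yaw -0.2 tilt [-0.    -0.001] F [-0.4  0.4 -0.4] w 0.199
```

View pics/side13.png

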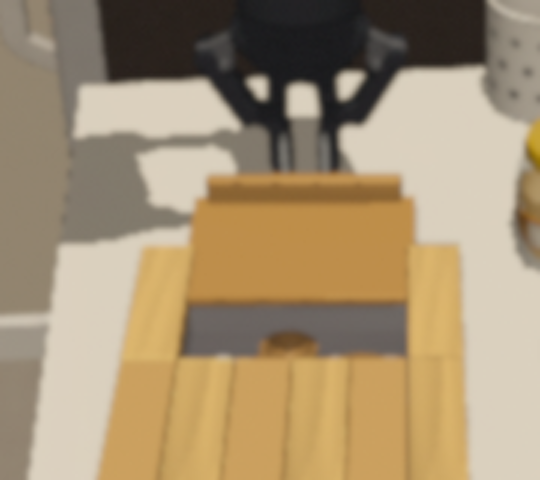

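The cover is sliding shut, and the shells measure y = 104–139 mm, inside the limits.

```bash
python3 -m jog '[[[0.8,-1,0,0,0,0,0],[0.8,-2,0,0,0,0,0],[0.8,-3,0,0,0,0,0],[0.8,-4,0,0,0,0,0],[0.8,-4.8,0,0,0,0,0],[0.8,-5.4,0,0,0,0,0],[0.8,-5.4,0,0,0,0,0]]]'
python3 -m jog '[[[0.8,-0.3,0,0,0,0,0],[0.8,-0.4,0,0,0,0,0],[0.8,-0.4,0,0,0,0,0]]]'
python3 -c "from h import *;where()"
```

```text
time: 19.42
tool_pos: [0.4948, 0.0967, 0.2458]
tcp_rot: [2.309, 2.128, 0.001]
wrist_force: [0.9, 0.5, -0.5]
width: 0.202
time: 19.8
tool_pos: [0.4947, 0.0938, 0.2459]
tcp_rot: [2.309, 2.129, 0.004]
wrist_force: [1.4, 4.9, -0.8]
width: 0.197
t 19.8 board [  1.2 197.1] tipz 72.9 yaw -0.16 tilt [0.002 0.001] F [ 1.4  4.9 -0.8] w 0.197
```

```bash
python3 -m jog '[[[0.8,-0.2,0,0,0,0,0],[0.8,-0.2,0,0,0,0,0]]]';python3 -m jog '[[[0.8,-0.2,0,0,0,0,0],[0.8,-0.2,0,0,0,0,0]]]'
python3 -c "from h import *;where()"
```

```text
time: 20.05
tool_pos: [0.4946, 0.0931, 0.246]
tcp_rot: [-2.31, -2.127, -0.008]
wrist_force: [1.1, 11.6, -1.3]
width: 0.201
time: 20.3
tool_pos: [0.4945, 0.0924, 0.246]
tcp_rot: [-2.309, -2.125, -0.012]
wrist_force: [0.7, 20.0, -2.4]
width: 0.202
t 20.3 board [  1.2 195.7] tipz 73.0 yaw -0.27 tilt [0.003 0.008] F [ 0.7 20.  -2.4] w 0.202
```

Hard stop felt (11, then 20 N), so the cover is shut. I back off, lift clear and check.

```bash
python3 -m jog '[[[0.8,1.5,0,0,0,0,0],[0.8,3,0,0,0,0,0],[0.8,4,0,-4,0,0,0],[0.8,6,-2,-9,0,0,0],[0.8,10,-4,-12,0,0,0],[0.8,13,-6,-12,0,0,0],[0.8,13,-6,-12,0,0,0],[0.8,13,-6,-12,0,0,0]]]'
python3 -c "
from h import *
where()
S=bot.read_camera('side');T=bot.read_camera('top')
cv2.imwrite('pics/side14.png',S[:,:,::-1]);cv2.imwrite('pics/top14.png',T[:,:,::-1])
cv2.imwrite('pics/top14c.png',cv2.resize(T[150:340,170:510,::-1],None,fx=2.3,fy=2.3,interpolation=2))"
```

```text
time: 21.3
tool_pos: [0.4445, 0.2237, 0.3651]
tcp_rot: [2.308, 2.13, -0.0]
wrist_force: [-0.4, -0.4, -0.5]
width: 0.198
t 21.3 board [-59.  322.6] tipz 192.1 yaw -0.09 tilt [ 0.001 -0.001] F [-0.4 -0.4 -0.5] w 0.198
```

View pics/side14.png

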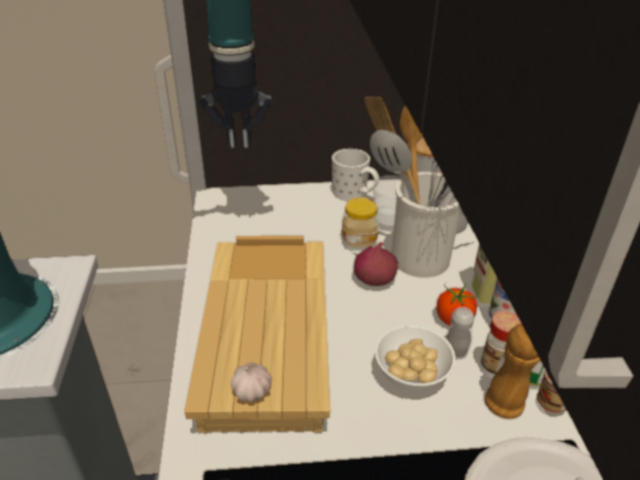

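View pics/top14c.png

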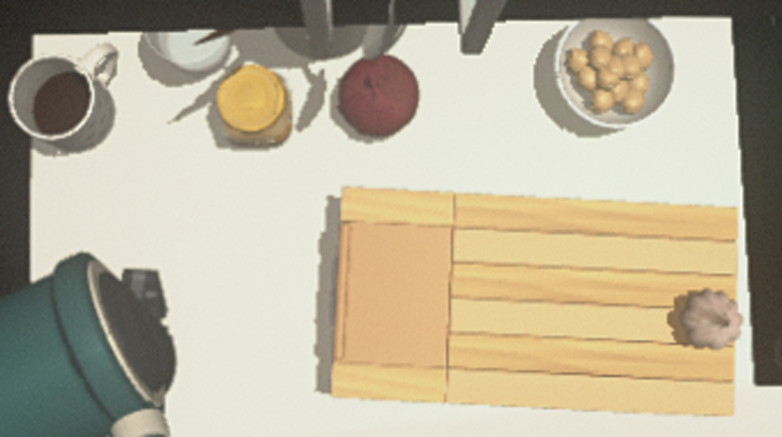

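The cover is flush, with no dark slot at the hatch rim. The garlic, mug, jar and onion are at their starting pixels, and nothing touches the robot, so I'm handing in.

```bash
python3 -c "
from h import *
a=cv2.imread('pics/side0.png').astype(int);b=cv2.imread('pics/side14.png').astype(int)
for k,(x0,y0,x1,y1) in dict(garlic=(225,355,280,410),mug=(328,145,382,202),jar=(340,195,382,250),onion=(350,240,402,290)).items(): print(k,abs(a-b)[y0:y1,x0:x1].mean().round(2))
print(bot.finish_job())"
```

```text
garlic 0.45
mug 0.48
jar 0.48
onion 0.46
the job is handed in; nothing more can be done
None
```

I pushed the hatch cover open by its ledge and swept all three shells into the tray one at a time. Then I pushed the cover shut and handed the job in at about 21 s of the 54 s allowed.

- **Cover:** I pushed until it met a hard stop both ways, about 18 N opening and 20 N closing. The final top picture shows no gap at the hatch rim.
- **Shells:** before I shut the cover, both cameras showed all three on the tray floor at board y of about 104–139 mm and x of −12 to +38 mm. Nothing could be seen under the cover after that.
- **Garlic, mug, honey jar and onion:** the side pictures from start and end match around each of them, so none moved noticeably.
- **Robot:** it was parked clear of everything with almost no force on the wrist.

No check failed. The only disagreement was 1–2 mm between the two cameras in board x, which is within the calibration error.

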